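Start the resin curing lamp

ROBOT

A 6-joint arm with a two-finger parallel gripper is mounted at the origin on the work surface. World frame = base frame: x ahead of the robot, y to its left, z up, the work surface at z = 0. Lengths are in mm, angles in rad, forces in N, time in s.
With the tool pointing down it reaches from about 350 to 875 mm from the base axis. Payload 4.2 kg.
Tool frame: the origin (TCP) lies on the mounting face of the last link; the fingertips stand 173 mm ahead of it and the grasp point (between the pads) lies 155 mm ahead of it; z points along the fingers, y is the line along which they close (so a half turn about z gives the same grasp; the last joint's range is limited). The gripper opens to 85 mm and grips with 20 to 120 N. Pads are 22 mm wide; open, the fingers measure 114 mm over their backs; the gripper's body (76 mm by 85 mm) begins 54 mm behind the grasp point. The pads swing forward as they close: fully open they stand 13 mm farther back than shut.
Start: joints at [1.38, 0.385, 0.008, 0, -1.194, -0.259], TCP at [271.707, 562.828, 404.712] pointing down, gripper open.
Joint ranges: [-3.14, 3.14], [-1.21, 2.06], [-1.07, 1.41], [-3.16, 2.05], [-2.99, -0.16], [-3.1, 3.1]. Speed limits (rad/s): [2.79, 2.79, 3.14, 3.14, 3.14, 3.14].

INTERFACE

Orientations are given as a unit quaternion [x, y, z, w].
In Python, from bench import arm gives the robot as it stands.
- The arm moves only by the tool carry_out, never from a script. Its argument "rows" is a list of rows, each a list of 7 numbers: the shift along the tool's x, y, z as a fraction of full scale, then the turn, a rotation vector about the tool's x, y, z as a fraction of full scale, then the opening, from -1 (shut) to 1 (fully open). A call has 1 to 12 rows; each row is the pose to reach, as a shift and turn from the pose commanded when the call began, along the tool's axes at that moment, turning the shorter way round; what a row does not reach only later rows make up. Full scale, the value 1, is 20 cm for a shift and pi rad for a turn. A row lasts 1/8 s, in which the tool goes at most 62.5 mm and 10.7 degrees, less where a joint would pass 70% of its speed; a pose out of reach is approached as far as the arm can. A call with a number of a shift or a turn outside -1 to 1 is refused whole. A call with a gripper value outside its range is refused whole. The fingers move at their own pace and stop on an object; the grip force is fixed at half the most. Time passes only in rows, so rows that repeat a pose let the fingers close. It gives the time, the measured TCP pose, the force, the opening and the grip force at its end, in the units of the state.
- arm.read_state(): the state, without advancing time (a new reading comes with each control period).
- arm.get_image(name): name is "scene" or "top"; returns (picture, depth): 400x640x3 uint8, red, green, blue; 400x640 float32, mm along the optical axis (not along the pixel's ray), 0 where there is no reading.
- arm.calibration(name): a dict with "mtx" (3x3 intrinsics, pixels), "cam_to_world" (4x4, takes a point from camera to world coordinates). Camera axes: x right, y up, looking along -z (the intrinsics and any distortion apply to the point x, -y, -z); pixel columns grow to the right and rows downward; lengths in mm; the calibration is good to about 2 mm. A picture is of the moment at which its call begins. calibration takes no time and is no camera call.
- arm.job_done(): hands the job in; it is judged then, once.
The state is a dict: "clock": time; "joints": joint angles; "joint_vel": joint speeds; "joint_efforts": joint torques, N m; "position": TCP position; "ee_rot": TCP orientation; "contact_force": force on the tool from outside, world axes, zero at the start; "wrist_torque": the same for the moment, N m; "gripper_width": finger opening in mm; "grasp_force": force on a finger pad.
Only numpy, scipy, OpenCV 4.12 (cv2) and the standard library are available. Lean on these libraries where they do the work, as an engineer would, in place of code of your own. Each camera call takes 0.05 s, during which the arm holds its last target. There are 200 camera calls.

TASK

Get the resin mould curing: push the amber hood of the lamp down until it is fully shut, then tip the orange rocker on the control panel over to on (press down its raised half with the white stripe), then press the green button fully in, hold it there for about one second and let it spring back. Do it in that order, by pushing and pressing alone: pick nothing up, do not press the red button, do not lift or shift the mould, and leave the bottle, jar and cup standing where they are.

Things in the scene. Friction and masses are not known exactly. Their poses are not given: they have to be found in the camera images.
- lamp: curing lamp, a fixed white base 200 (x) x 220 (y) x 50 mm high; origin at the centre of its underside, z up, x points to the hinge side, away from the front edge. Its flat deck carries the mould; the hood is hinged along its rear (+x) edge
- hood (a joint): angle of the amber (orange-brown) hood: 0 = fully shut, larger = more open (rad; it starts between 0.5 and 0.9, stop at 1.1). The hood is a shell 180 mm deep (from hinge to front), 200 wide, 55 high, open below. A stiff hinge keeps it wherever it is left; pushing it down at the pad takes 1 to 2 N, and at 0 it meets a hard stop
- hood_pad (a point): pressing point on top of the hood, on a black rubber pad (46 x 90 mm, 3 mm thick) near its front edge; moves with the hood. In the lamp's directions, from the hinge axis, it lies 155 mm to -x and 58 mm up when shut (109 mm above the table), and turns about the hinge when open
- hood_hinge (a point): middle of the hood's hinge axis, which runs along the lamp's y; 90 mm to the lamp's +x from its centre, 51 mm above the table
- mould_center (a point): centre of the loose silicone mould, a white disc 72 mm across and 20 mm thick with three coloured castings, lying on the lamp's deck under the hood
- panel: control panel, a fixed light-grey box 125 (x) x 275 (y) x 45 mm high with a metal top; origin at the centre of its underside. Along its y it carries, 90 mm apart and in any order, the rocker, the green and the red button
- rocker (a joint): tilt of the orange rocker: 0 = off (as at the start), 0.3 rad = fully on (hard stop). It stays where it is left; pressing at the white stripe takes about 3 N
- rocker_on (a point): point on the upper face of the rocker's half that has the white stripe, 20 mm from the tilt axis (which runs along the panel's y) to the panel's +x; moves with the rocker. Off, this half is raised and slopes up to +x, the point being 67 mm above the table; fully on, the half is level and the point about 6 mm lower, 61 mm. Each half is 30 mm (x) x 34 mm (y), in a black base 70 x 46 mm
- green (a joint): travel of the green button: 0 = out, 0.006 m = fully in. Sprung: about 1.5 N to start moving, 5 N fully in
- green_top (a point): centre of the top of the green button (36 mm across, in a black round housing of 52 mm), 63 mm above the table when out; pressed straight down
- red (a joint): travel of the red button: 0 = out, 0.006 m = fully in
- red_top (a point): centre of the top of the red button, same size as the green; not to be pressed
- bottle: white bottle, 56 mm across, 130 mm high, loose; origin at the centre of its underside
- jar: clear jar with a red cap, 56 mm across, 55 mm high, loose; origin at the centre of its underside
- cup: clear plastic cup, 62 mm across, 55 mm high, loose; origin at the centre of its underside
Things that resemble listed ones, but are neither listed nor needed, are in the scene too. What is shaped like the jar but brown or yellow is not meant.

How it is judged:
By the outcome, as a careful person would: the job done as asked, in the order asked, and still so for the second after the job is handed in, with the robot touching nothing.
It also fails if it takes over 58 s, if anything falls off the work surface, if the arm or the gripper's body presses on something with over 40 N, if the wrist force passes 120 N, or if a joint passes its speed limit or range.

## Working session

There is one attempt and no reset: what is moved stays moved. The work goes in short steps, Python scripts to look and compute and a tool call to move; the robot and the scene stay as the last step left them, time stands still between calls to the robot, and variables do not carry over. Pictures are saved under pics/ and viewed, at most 10 in all, crops included, and the job is handed in when it is done.

Besides the shell and the picture viewer there is one more tool, called after "Call:" as a command line: name --pt "numbers of a row" for each row, then --argument value for the rest. carry_out: Moves the arm, as the interface text tells. Its arguments: {"type":"object","properties":{"rows":{"type":"array"}},"required":["rows"]}

```bash
mkdir -p pics
cat > h.py <<'E'
import numpy as np, cv2
from bench import arm
def snap(name, f):
    im,d=arm.get_image(name); np.savez('%s.npz'%f,im=im,d=d)
    cv2.imwrite('pics/%s.png'%f,im[:,:,::-1]); return im,d
def world(name,d,u,v,z=None):
    c=arm.calibration(name); K=c['mtx'];T=c['cam_to_world']
    u=np.asarray(u);v=np.asarray(v); Z=d[v,u]
    p=np.stack([(u-K[0,2])/K[0,0]*Z,-(v-K[1,2])/K[1,1]*Z,-Z,np.ones_like(Z)],-1)
    return (p@np.asarray(T).T)[...,:3]
E
python3 - <<'E'
from h import *
for n in('top','scene'):
    snap(n,n+'0'); c=arm.calibration(n); print({k:np.round(v,3).tolist() for k,v in c.items()})
s=arm.read_state(); print({k:np.round(v,3).tolist() for k,v in s.items()})
E
```

```text
{'mtx': [[382.373, 0.0, 317.644], [0.0, 382.373, 198.741], [0.0, 0.0, 1.0]], 'cam_to_world': [[-0.01, 0.994, -0.107, 401.513], [-1.0, -0.011, -0.005, -27.451], [-0.006, 0.107, 0.994, 1136.55], [0.0, 0.0, 0.0, 1.0]]}
{'mtx': [[474.12, 0.0, 320.04], [0.0, 474.12, 202.789], [0.0, 0.0, 1.0]], 'cam_to_world': [[-0.077, -0.727, 0.682, 1448.638], [0.997, -0.069, 0.039, 44.269], [0.019, 0.683, 0.73, 1110.479], [0.0, 0.0, 0.0, 1.0]]}
{'clock': 0.1, 'joints': [1.38, 0.385, 0.007, -0.0, -1.194, -0.259], 'joint_vel': [-0.001, -0.002, 0.005, 0.001, -0.002, -0.0], 'joint_efforts': [-0.001, -39.332, 18.893, 4.198, -0.003, 0.0], 'position': [271.629, 562.665, 403.723], 'ee_rot': [0.975, -0.223, -0.0, 0.001], 'contact_force': [0.252, 0.465, -0.493], 'wrist_torque': [0.003, 0.023, 0.021], 'grasp_force': 0.0, 'gripper_width': 85.686}
```

View pics/top0.png

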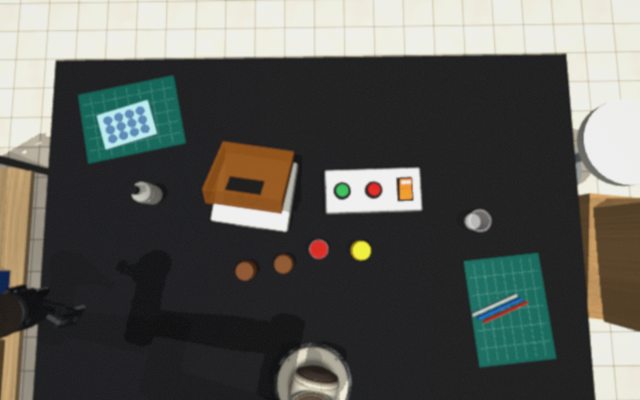

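View pics/scene0.png

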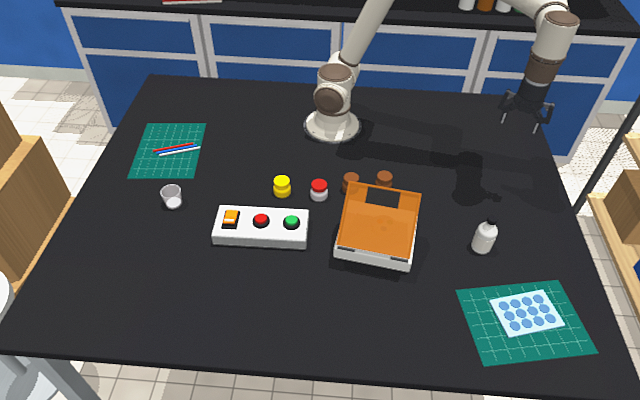

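Top view: lamp at (250,185) with its black pad at (245,186). The panel is at (373,190), with green (342,190), red (374,189) and the rocker (405,189). Next I measure these by colour and depth.

Run:
```python
from h import *
z=np.load('top0.npz'); im,d=z['im'],z['d']; hsv=cv2.cvtColor(im,cv2.COLOR_RGB2HSV).astype(int)
H,S,V=hsv[...,0],hsv[...,1],hsv[...,2]
def reg(n,m,u0,u1,v0,v1):
    M=np.zeros(m.shape,bool); M[v0:v1,u0:u1]=m[v0:v1,u0:u1]; M&=d>0
    v,u=np.nonzero(M); P=world('top',d,u,v)
    print(n,len(u),'uv',u.mean().round(1),v.mean().round(1),'med',np.median(P,0).round(1),'mean',P.mean(0).round(1),'lo',np.percentile(P,3,0).round(1),'hi',np.percentile(P,97,0).round(1)); return u,v,P
reg('green',(H>40)&(H<80)&(S>120),330,356,178,202)
reg('red',((H<8)|(H>172))&(S>120),362,386,178,202)
reg('rocker',(H>8)&(H<25)&(S>120),392,418,172,206)
reg('stripe',(S<60)&(V>180),399,412,176,186)
u,v,P=reg('panel',(S<50)&(V>150),320,425,165,216)
print(cv2.minAreaRect(P[P[:,2]>35][:,:2].astype(np.float32)))
u,v,P=reg('pad',(V<60),224,266,174,196)
print(cv2.minAreaRect(P[:,:2].astype(np.float32)))
A=np.c_[P[:,:2],np.ones(len(P))];c=np.linalg.lstsq(A,P[:,2],rcond=None)[0];print('pad plane',c, 'tilt',np.arctan(np.hypot(*c[:2])),'dir',np.degrees(np.arctan2(c[1],c[0])))
u,v,P=reg('white base',(S<50)&(V>150),205,300,160,235)
print(cv2.minAreaRect(P[:,:2].astype(np.float32)),cv2.boxPoints(cv2.minAreaRect(P[:,:2].astype(np.float32))))
u,v,P=reg('hood',(H>5)&(H<25)&(S>120),195,300,138,215)
print(cv2.boxPoints(cv2.minAreaRect(P[:,:2].astype(np.float32))))
reg('jar',((H<8)|(H>172))&(S>120),305,332,236,262)
a=cv2.resize(im[130:245,195:430],None,fx=3.4,fy=3.4,interpolation=cv2.INTER_CUBIC)
cv2.imwrite('pics/crop1.png',a[:,:,::-1])
```

```text
green 144 uv 341.9 190.1 med [540.8 -91.   65. ] mean [540.8 -90.8  64.2] lo [ 524.9 -108.3   55.6] hi [557.9 -74.2  69.8]
red 157 uv 373.5 189.2 med [ 542.5 -179.6   64.9] mean [ 542.4 -180.3   63.6] lo [ 526.2 -199.3   53.9] hi [ 559.7 -163.9   69.5]
rocker 236 uv 404.9 189.9 med [ 539.4 -269.9   60.3] mean [ 539.7 -269.6   60.3] lo [ 514.8 -286.6   51.6] hi [ 572.7 -253.5   68.2]
stripe 36 uv 405.2 179.8 med [ 564.3 -271.9   64.9] mean [ 569.1 -271.9   58.4] lo [ 558.7 -289.6   42.1] hi [ 582.6 -260.6   68.2]
panel 3201 uv 371.7 190.0 med [ 542.1 -174.5   44.3] mean [ 542.6 -177.6   44.6] lo [ 484.6 -310.1   40.1] hi [601.8 -51.4  50.4]
((543.3775024414062, -181.61769104003906), (123.2585678100586, 274.6140441894531), 1.2106150388717651)
pad 411 uv 244.5 185.1 med [540.7 161.2 184.1] mean [540.6 161.3 183.5] lo [522.4 122.4 171.3] hi [558.3 200.9 194.7]
((540.9390869140625, 161.2749481201172), (85.02040100097656, 33.538421630859375), 81.15133666992188)
pad plane [-6.89520888e-01  1.05168164e-01  5.39262938e+02] tilt 0.6090428363744712 dir 171.32788068470532
white base 1557 uv 255.9 213.5 med [471.5 151.4  48.6] mean [478.2 154.5  48.1] lo [437.4  51.3  40.3] hi [579.6 273.6  52.5]
((540.2867431640625, 166.83779907226562), (228.4906768798828, 195.0031280517578), 81.5330810546875) [[427.02655   68.19359 ]
 [619.90436   39.481644]
 [653.54694  265.482   ]
 [460.66913  294.19397 ]]
hood 4562 uv 248.7 175.5 med [573.7 155.8 155.4] mean [572.8 157.3 147.9] lo [488.8  59.3  93.8] hi [664.8 257.5 194.9]
[[470.41293  71.84119]
 [671.4246   39.85321]
 [713.1747  302.20972]
 [512.163   334.1977 ]]
jar 273 uv 318.4 249.1 med [375.9 -21.8  53.2] mean [375.7 -22.6  49.8] lo [352.5 -44.3  22.2] hi [398.3   0.6  57.1]
```

View pics/crop1.png

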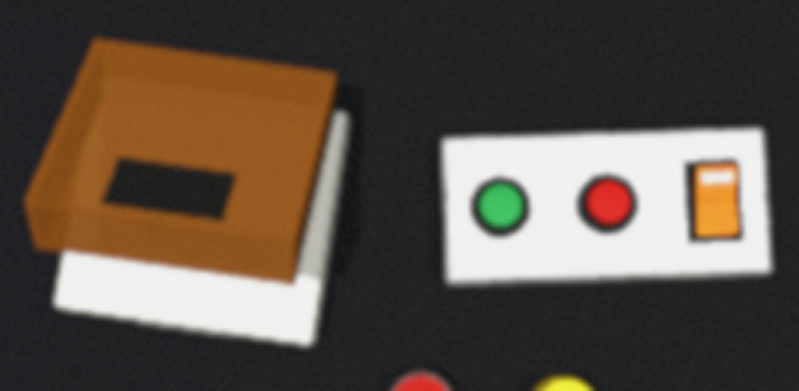

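The white stripe is on the +x half of the rocker. Computed targets:
- **Pad:** now at (541,161,184), so θ≈0.58. Shut, it will be at about (484,170,109).
- **Green:** (541,-91).
- **rocker_on:** (563,-270).

I start moving with the fingers shut and square the tool to the world axes.

Call:
carry_out --pt "0.976 0.584 -0.1 0 0 -0.1432 -1" --pt "0.976 0.584 -0.1 0 0 -0.1432 -1" --pt "0.976 0.584 -0.1 0 0 -0.1432 -1" --pt "0.976 0.584 -0.1 0 0 -0.1432 -1" --pt "0.976 0.584 -0.1 0 0 -0.1432 -1" --pt "0.976 0.584 -0.1 0 0 -0.1432 -1"

```text
clock: 0.85
position: [396.7, 372.8, 424.4]
ee_rot: [1.0, -0.0, -0.0, 0.0]
contact_force: [-0.0, -0.1, -0.0]
gripper_width: 0.1
grasp_force: 0.0
```

Call:
carry_out --pt "0.72 1.0 0 0 0 0 -1" --pt "0.72 1.0 0 0 0 0 -1" --pt "0.72 1.0 0 0 0 0 -1" --pt "0.72 1.0 0 0 0 0 -1" --pt "0.72 1.0 0 0 0 0 -1" --pt "0.72 1.0 0 0 0 0 -1"

```text
clock: 1.6
position: [540.6, 173.7, 424.1]
ee_rot: [1.0, 0.0, -0.0, 0.0]
contact_force: [-0.0, 0.4, 0.1]
gripper_width: -0.2
grasp_force: 0.0
```

Run:
```python
from h import *
s=arm.read_state();print(s['position'],s['clock'])
h=np.array([637.6,146.8]);e=np.array([.989,-.147])
for t in np.linspace(.58,-.02,9):
    r=-155*np.cos(t)+58*np.sin(t); z=51+155*np.sin(t)+58*np.cos(t)
    tip=np.r_[h+r*e, z+11*np.tan(t)+173]; print(t.round(3),tip.round(1), ((tip-s['position'])*[1,-1,-1]/200).round(3))
```

```text
[540.63427264 173.69639716 424.08728256] 1.6
0.58 [540.8 161.2 364.7] [0.001 0.063 0.297]
0.505 [531.2 162.6 355.8] [-0.047  0.055  0.341]
0.43 [522.2 164.  346.4] [-0.092  0.049  0.389]
0.355 [513.8 165.2 336.3] [-0.134  0.042  0.439]
0.28 [506.1 166.3 325.7] [-0.173  0.037  0.492]
0.205 [499.2 167.4 314.6] [-0.207  0.032  0.547]
0.13 [493.  168.3 303. ] [-0.238  0.027  0.605]
0.055 [487.7 169.1 291. ] [-0.265  0.023  0.665]
-0.02 [483.2 169.8 278.7] [-0.287  0.02   0.727]
```

Call:
carry_out --pt "0.0 0.06 0.25 0 0 0 -1" --pt "0.0 0.06 0.29 0 0 0 -1" --pt "-0.025 0.06 0.32 0 0 0 -1" --pt "-0.047 0.055 0.341 0 0 0 -1" --pt "-0.07 0.05 0.365 0 0 0 -1" --pt "-0.092 0.05 0.389 0 0 0 -1" --pt "-0.113 0.045 0.414 0 0 0 -1" --pt "-0.134 0.042 0.439 0 0 0 -1" --pt "-0.173 0.037 0.492 0 0 0 -1" --pt "-0.207 0.032 0.547 0 0 0 -1" --pt "-0.238 0.027 0.605 0 0 0 -1" --pt "-0.26 0.023 0.65 0 0 0 -1"

```text
clock: 3.1
position: [488.1, 168.1, 293.6]
ee_rot: [1.0, 0.0, -0.001, 0.0]
contact_force: [-0.7, 0.9, 1.5]
gripper_width: -0.2
grasp_force: 0.6
```

Run:
```python
from h import *
s=arm.read_state();print(s['position'],s['contact_force'])
snap('scene','s1')
```

```text
[488.11601527 168.14652526 293.57878227] [-0.72220996  0.89070861  1.45558745]
```

View pics/s1.png

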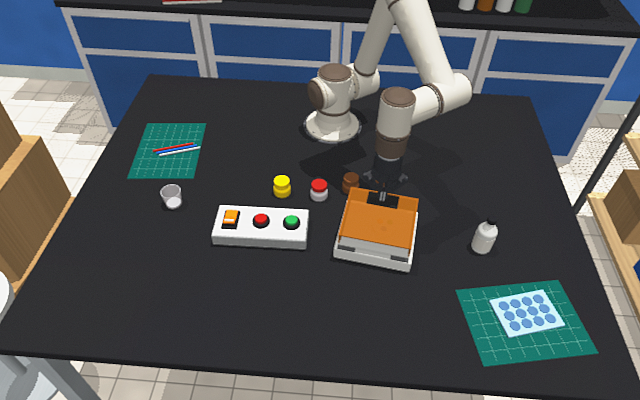

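The fingertips are on the pad near (382,198), and the hood is nearly shut. I go on down to the hard stop in small steps.

Call:
carry_out --pt "-0.01 0 0.02 0 0 0 -1" --pt "-0.018 0 0.04 0 0 0 -1" --pt "-0.022 0 0.055 0 0 0 -1" --pt "-0.022 0 0.065 0 0 0 -1" --pt "-0.022 0 0.065 0 0 0 -1"

```text
clock: 3.78
position: [484.2, 168.2, 282.5]
ee_rot: [1.0, 0.0, -0.0, 0.0]
contact_force: [-4.2, 0.1, 6.7]
gripper_width: 0.1
grasp_force: 3.2
```

Call:
carry_out --pt "0.005 0 0.01 0 0 0 -1" --pt "0.005 0 0.015 0 0 0 -1" --pt "0.005 0 0.015 0 0 0 -1"

```text
clock: 4.15
position: [484.4, 168.2, 282.2]
ee_rot: [1.0, 0.001, -0.001, 0.0]
contact_force: [-12.8, 0.5, 24.3]
gripper_width: 0.1
grasp_force: 12.6
```

It is at the hard stop: force rose to 24 N while z stayed at the shut height. I lift off and head for the rocker.

Call:
carry_out --pt "0 0 -0.1 0 0 0 -1" --pt "0 0 -0.35 0 0 0 -1" --pt "0.2 0.3 -0.35 0 0 0 -1" --pt "0.395 1.0 -0.35 0 0 0 -1" --pt "0.395 1.0 -0.35 0 0 0 -1" --pt "0.395 1.0 -0.35 0 0 0 -1" --pt "0.395 1.0 -0.35 0 0 0 -1" --pt "0.395 1.0 -0.35 0 0 0 -1"

```text
clock: 5.15
position: [564.3, -31.6, 348.5]
ee_rot: [1.0, -0.0, -0.0, -0.0]
contact_force: [-0.8, -0.3, -0.6]
gripper_width: -0.3
grasp_force: 0.0
```

Call:
carry_out --pt "0 1.0 0 0 0 0 -1" --pt "0 1.0 0 0 0 0 -1" --pt "0 1.0 0 0 0 0 -1" --pt "0 1.0 0 0 0 0 -1" --pt "0 1.0 0 0 0 0 -1" --pt "0 1.0 0 0 0 0 -1"

```text
clock: 5.9
position: [564.6, -230.1, 348.8]
ee_rot: [1.0, 0.001, 0.0, -0.0]
contact_force: [0.1, -0.9, 0.2]
gripper_width: 0.2
grasp_force: 0.0
```

Run:
```python
from h import *
s=arm.read_state();print(s['position'],s['contact_force'],s['clock'],s['joints'])
im,d=snap('top','t2')
z0=np.load('top0.npz')
hsv=cv2.cvtColor(im,cv2.COLOR_RGB2HSV).astype(int);V=hsv[...,2]
for u,v in[(250,180),(245,195),(250,190),(250,200)]:print(world('top',d,u,v).round(1))
M=np.zeros(V.shape,bool);M[185:225,225:270]=V[185:225,225:270]<60
v,u=np.nonzero(M&(d>0));P=world('top',d,u,v);k=P[:,2]>90;print(k.sum(),np.median(P[k],0).round(1),np.percentile(P[k],[5,95],axis=0).round(1))
cv2.imwrite('pics/t2c.png',cv2.resize(im[130:290,190:440],None,fx=3.2,fy=3.2)[:,:,::-1])
```

```text
[ 564.60091199 -230.06625645  348.78929596] [ 0.12853736 -0.90820043  0.23968495] 5.9 [-1.21789460e-01  4.02071598e-01 -1.11759804e-01 -2.81350446e-04
 -1.05696873e+00  1.69505736e+00]
[565.8 161.8 105.5]
[524.8 175.1 105.3]
[538.3 161.6 105.7]
[510.9 161.3 105.6]
427 [483.7 171.1 107.8] [[464.8 133.5 104.7]
 [502.4 206.8 111. ]]
```

View pics/t2c.png

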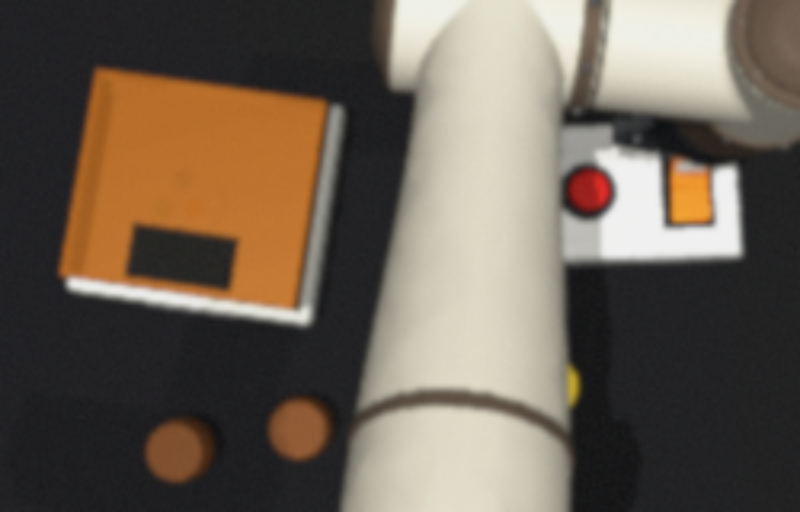

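The hood is flat at 105.6 mm, so it is shut. Next I press the rocker's striped half.

Call:
carry_out --pt "-0.005 0.2 0 0 0 0 -1" --pt "-0.005 0.2 0.25 0 0 0 -1" --pt "-0.005 0.2 0.45 0 0 0 -1" --pt "-0.005 0.2 0.5 0 0 0 -1" --pt "-0.005 0.2 0.53 0 0 0 -1" --pt "-0.005 0.2 0.55 0 0 0 -1" --pt "-0.005 0.2 0.565 0 0 0 -1" --pt "-0.005 0.2 0.575 0 0 0 -1" --pt "-0.005 0.2 0.575 0 0 0 -1"

```text
clock: 7.08
position: [564.0, -272.0, 234.6]
ee_rot: [1.0, 0.0, 0.001, 0.0]
contact_force: [3.4, -0.2, 3.5]
gripper_width: -0.1
grasp_force: 1.7
```

Call:
carry_out --pt "0 0 0.005 0 0 0 -1" --pt "0 0 0.01 0 0 0 -1" --pt "0 0 0.01 0 0 0 -1"

```text
clock: 7.45
position: [564.0, -271.9, 234.4]
ee_rot: [1.0, 0.001, 0.001, 0.001]
contact_force: [-0.1, 2.3, 12.3]
gripper_width: 0.3
grasp_force: 6.0
```

Call:
carry_out --pt "0 0 0.006 0 0 0 -1" --pt "0 0 0.006 0 0 0 -1" --pt "0 0 -0.1 0 0 0 -1" --pt "0 0 -0.35 0 0 0 -1" --pt "-0.1 -0.4 -0.35 0 0 0 -1" --pt "-0.115 -0.9 -0.35 0 0 0 -1" --pt "-0.115 -0.905 -0.35 0 0 0 -1" --pt "-0.115 -0.905 -0.35 0 0 0 -1" --pt "-0.115 -0.905 -0.35 0 0 0 -1"

```text
clock: 8.57
position: [539.8, -90.9, 301.1]
ee_rot: [1.0, 0.0, -0.001, 0.0]
contact_force: [1.0, -0.3, 0.1]
gripper_width: 0.2
grasp_force: 0.0
```

Run:
```python
from h import *
s=arm.read_state();print(s['position'],s['contact_force'],s['clock'])
im,d=snap('scene','s3')
cv2.imwrite('pics/s3c.png',cv2.resize(im[150:270,160:360],None,fx=4,fy=4)[:,:,::-1])
a,b=np.load('scene0.npz')['d'],d
for u,v in[(232,212),(231,215),(230,219),(229,222)]: print(world('scene',a,u,v).round(1),world('scene',b,u,v).round(1))
```

```text
[539.79746491 -90.90315939 301.11739138] [ 0.98803467 -0.30093591  0.09482898] 8.575
[ 526.  -269.5   55.6] [ 536.6 -265.9   67.7]
[ 542.3 -268.6   60.6] [ 542.  -268.7   60.2]
[ 562.1 -266.8   65.4] [ 561.  -267.2   64.1]
[ 576.7 -266.3   69. ] [ 571.2 -268.2   62.4]
```

View pics/s3c.png

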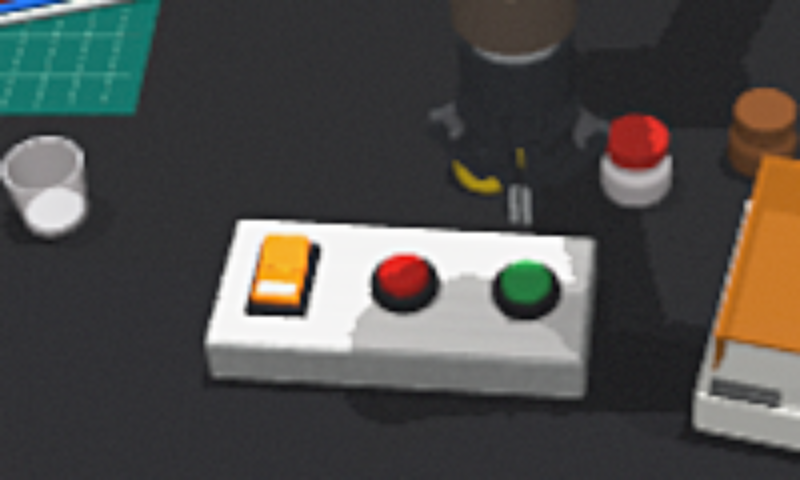

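The rocker is on: the striped half is now level and the other half is raised. Now I press green and hold it.

Call:
carry_out --pt "0.005 0 0.2 0 0 0 -1" --pt "0.005 0 0.29 0 0 0 -1" --pt "0.005 0 0.34 0 0 0 -1" --pt "0.005 0 0.37 0 0 0 -1" --pt "0.005 0 0.37 0 0 0 -1" --pt "0.005 0 0.37 0 0 0 -1"

```text
clock: 9.38
position: [540.4, -92.2, 233.9]
ee_rot: [1.0, 0.0, -0.001, 0.001]
contact_force: [-14.6, 3.2, 37.9]
gripper_width: -0.3
grasp_force: 19.0
```

It stopped at z 233.9 with 38 N, 4 mm short of fully in, so the tip is on something hard, perhaps the housing. I check the tip position.

Run:
```python
from h import *
im,d=snap('scene','s4')
s=arm.read_state();print(s['position'],s['contact_force'],s['wrist_torque'],s['clock'])
cv2.imwrite('pics/s4c.png',cv2.resize(im[170:270,240:360],None,fx=6,fy=6,interpolation=cv2.INTER_CUBIC)[:,:,::-1])
def ray(name,u,v,z):
    c=arm.calibration(name);K=np.array(c['mtx']);T=np.array(c['cam_to_world'])
    r=T[:3,:3]@np.array([(u-K[0,2])/K[0,0],-(v-K[1,2])/K[1,1],-1]);o=T[:3,3];return (o+r*(z-o[2])/r[2]).round(1)
for n,boxes,in(('top',[(328,358,176,204),(360,390,176,204)]),('scene',[(280,303,210,234),(250,273,208,232)])):
    im0=np.load(n+'0.npz')['im'];hs=cv2.cvtColor(im0,cv2.COLOR_RGB2HSV).astype(int)
    for (u0,u1,v0,v1) in boxes:
        c=hs[v0:v1,u0:u1]
        col=(c[...,1]>120)&(c[...,2]>90); blk=((c[...,2]<110)|col)
        for nm,m,z in(('button',col,60),('housing',blk,52)):
            v,u=np.nonzero(m);print(n,nm,m.sum(),ray(n,u.mean()+u0,v.mean()+v0,z), 'ext',u.max()-u.min()+1,v.max()-v.min()+1)
```

```text
[540.34147184 -92.22617416 233.86763695] [-15.30644507   3.88626333  38.05342242] [ 0.9429127   4.63732895 -0.04971991] 9.425
top button 142 [541.4 -91.2  60. ] ext 13 13
top housing 207 [541.2 -90.7  52. ] ext 16 16
top button 150 [ 543.5 -181.2   60. ] ext 14 13
top housing 203 [ 542.4 -180.4   52. ] ext 17 16
scene button 104 [544.5 -90.8  60. ] ext 13 11
scene housing 198 [547.  -90.3  52. ] ext 17 15
scene button 105 [ 546.9 -180.8   60. ] ext 13 10
scene housing 195 [ 549.  -180.2   52. ] ext 17 15
```

View pics/s4c.png

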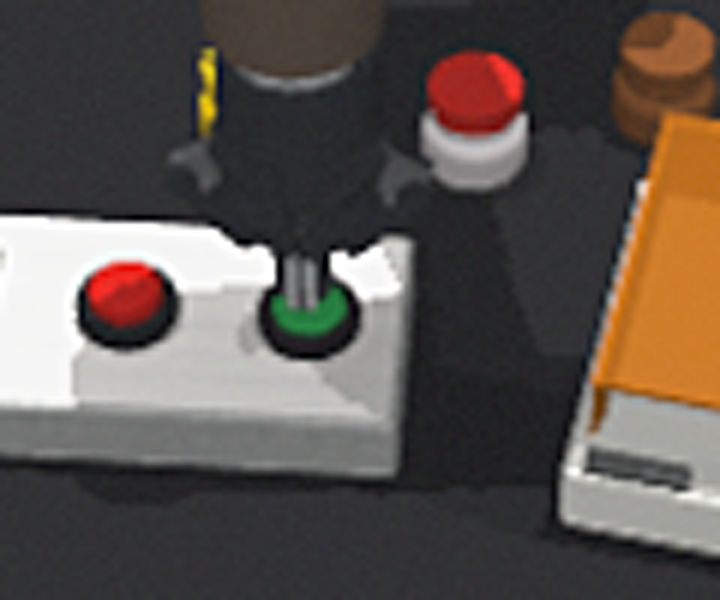

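Run:
```python
from h import *
for f in('scene0','s4'):
    z=np.load(f+'.npz');im,d=z['im'],z['d'];hs=cv2.cvtColor(im,cv2.COLOR_RGB2HSV).astype(int)
    for nm,(u0,u1,v0,v1) in(('green',(280,303,210,234)),('red',(250,273,208,232))):
        c=hs[v0:v1,u0:u1];v,u=np.nonzero((c[...,1]>120)&(c[...,2]>60));P=world('scene',d,u+u0,v+v0)
        # front-of-button pixels only
        print(f,nm,len(u)); 
        for r in range(v.min(),v.max()+1):
            k=v==r
            print('  row',r+v0,k.sum(),np.median(P[k],0).round(1))
```

```text
scene0 green 109
  row 215 1 [531.3 -91.9  66.9]
  row 216 9 [537.2 -91.2  68.7]
  row 217 11 [539.3 -91.3  67.3]
  row 218 13 [542.9 -90.4  66.4]
  row 219 13 [547.3 -89.9  67.4]
  row 220 13 [550.8 -89.2  67.7]
  row 221 13 [555.  -89.2  66.9]
  row 222 11 [558.  -88.6  67.3]
  row 223 11 [559.4 -88.4  63.5]
  row 224 9 [560.6 -88.4  60.4]
  row 225 5 [562.4 -88.6  58.2]
scene0 red 108
  row 214 7 [ 536.5 -179.4   67.1]
  row 215 10 [ 539.  -180.6   65.9]
  row 216 12 [ 543.2 -180.1   66.5]
  row 217 13 [ 546.7 -182.5   67. ]
  row 218 13 [ 550.9 -181.3   67.2]
  row 219 13 [ 555.5 -179.8   67.5]
  row 220 12 [ 560.2 -177.5   68.1]
  row 221 11 [ 560.  -178.8   64.2]
  row 222 10 [ 563.4 -177.1   63.1]
  row 223 7 [ 562.5 -179.5   57.1]
s4 green 61
  row 218 2 [536.3 -78.2  60.7]
  row 219 4 [541.7 -80.6  61. ]
  row 220 7 [545.3 -81.4  61.6]
  row 221 8 [548.2 -82.9  59.2]
  row 222 13 [553.5 -89.1  60.6]
  row 223 11 [557.  -88.4  60.1]
  row 224 10 [560.  -90.2  59.7]
  row 225 6 [561.8 -90.   57.5]
s4 red 112
  row 214 7 [ 537.  -179.5   67.7]
  row 215 10 [ 541.1 -180.6   68.5]
  row 216 12 [ 543.8 -180.6   66.8]
  row 217 13 [ 547.9 -181.1   67. ]
  row 218 13 [ 551.1 -181.1   66.8]
  row 219 13 [ 554.3 -179.4   66.6]
  row 220 12 [ 558.  -177.8   66.3]
  row 221 12 [ 561.  -176.8   64.9]
  row 222 10 [ 562.7 -177.1   62.8]
  row 223 8 [ 563.6 -178.    58.7]
  row 224 2 [ 564.9 -180.5   55.7]
```

The depth shows green's top went from about 67 to 60.6 mm while red's stayed put. So it is fully in, and the top simply sits higher than listed. I ease the force, finish the hold, and release.

Call:
carry_out --pt "0 0 -0.012 0 0 0 -1" --pt "0 0 -0.016 0 0 0 -1" --pt "0 0 -0.016 0 0 0 -1" --pt "0 0 -0.016 0 0 0 -1" --pt "0 0 -0.016 0 0 0 -1" --pt "0 0 -0.1 0 0 0 -1" --pt "0 0 -0.4 0 0 0 -1" --pt "0 0 -0.7 0 0 0 -1" --pt "-0.5 0 -0.7 0 0 0 -1" --pt "-0.6 0 -0.7 0 0 0 -1" --pt "-0.6 0 -0.7 0 0 0 -1"

```text
clock: 10.8
position: [417.2, -92.1, 367.9]
ee_rot: [1.0, -0.001, -0.001, -0.0]
contact_force: [1.1, -0.0, 0.9]
gripper_width: -0.2
grasp_force: 0.0
```

Run:
```python
from h import *
s=arm.read_state();print(s['position'],s['contact_force'],s['clock'])
im,d=snap('scene','s5')
cv2.imwrite('pics/s5c.png',cv2.resize(im[150:290,140:520],None,fx=2.1,fy=2.1,interpolation=cv2.INTER_CUBIC)[:,:,::-1])
for f in('scene0','s3','s5'):
    z=np.load(f+'.npz');im,d=z['im'],z['d'];hs=cv2.cvtColor(im,cv2.COLOR_RGB2HSV).astype(int)
    print(f)
    for r in range(206,232): 
        u=np.arange(226,236); P=world('scene',d,u,np.full(10,r)); print(r,np.median(P,0).round(1),end=';')
    P=world('scene',d,np.arange(286,298),np.full(12,220));print('\ngreen',np.median(P,0).round(1))
```

```text
[417.19119392 -92.06785941 367.86894902] [ 1.08464874 -0.03937236  0.93626124] 10.8
scene0
206 [ 494.8 -281.1   47.2];207 [ 497.7 -281.1   45.9];208 [ 502.3 -277.    46.3];209 [ 519.2 -274.5   61.3];210 [ 522.9 -274.1   60.6];211 [ 525.6 -273.    60.4];212 [ 531.5 -272.2   61.4];213 [ 535.7 -272.    62.4];214 [ 539.5 -270.7   61.4];215 [ 542.5 -270.1   61. ];216 [ 547.4 -268.5   62.4];217 [ 552.5 -267.6   63.3];218 [ 557.8 -266.4   64.7];219 [ 562.6 -265.    66.6];220 [ 568.1 -263.7   67.6];221 [ 572.7 -262.5   68.9];222 [ 575.  -262.5   67.1];223 [ 568.9 -265.9   55.3];224 [ 571.2 -265.3   54.6];225 [ 575.6 -264.1   54.2];226 [ 578.7 -263.6   54.1];227 [ 581.8 -263.1   53.4];228 [ 581.9 -263.5   48.1];229 [ 582.9 -263.5   45.2];230 [ 587.1 -262.5   45.9];231 [ 589.9 -262.4   43.9];
green [550.9 -88.   67.8]
s3
206 [ 495.5 -281.    47.5];207 [ 497.6 -281.    46.3];208 [ 521.8 -272.6   68.4];209 [ 526.6 -271.6   69.5];210 [ 528.5 -272.6   67. ];211 [ 532.9 -271.1   66.9];212 [ 534.9 -271.1   66. ];213 [ 537.  -270.7   63.2];214 [ 540.9 -270.4   63.8];215 [ 544.4 -269.5   62.1];216 [ 5
[... 483 characters left out ...]
07 [ 498.4 -280.7   47.1];208 [ 523.  -273.4   69.7];209 [ 525.5 -272.4   68.6];210 [ 528.4 -271.9   65.9];211 [ 531.5 -271.    66.2];212 [ 535.4 -271.1   65.3];213 [ 538.7 -269.9   65.7];214 [ 542.3 -270.2   64.4];215 [ 543.4 -269.8   62.1];216 [ 547.  -268.8   60.8];217 [ 550.5 -268.8   61.2];218 [ 554.1 -267.3   60.8];219 [ 559.2 -266.4   61.7];220 [ 562.4 -266.    61.1];221 [ 565.7 -264.4   61.6];222 [ 569.9 -264.7   61.7];223 [ 572.8 -264.    60.4];224 [ 577.6 -262.    61.8];225 [ 576.7 -263.3   55.5];226 [ 579.4 -263.    54.7];227 [ 582.2 -262.2   53.6];228 [ 581.7 -263.1   48.2];229 [ 585.6 -262.4   48.1];230 [ 587.1 -262.4   45.9];231 [ 590.2 -262.5   45.3];
green [549.6 -88.6  65.8]
```

View pics/s5c.png

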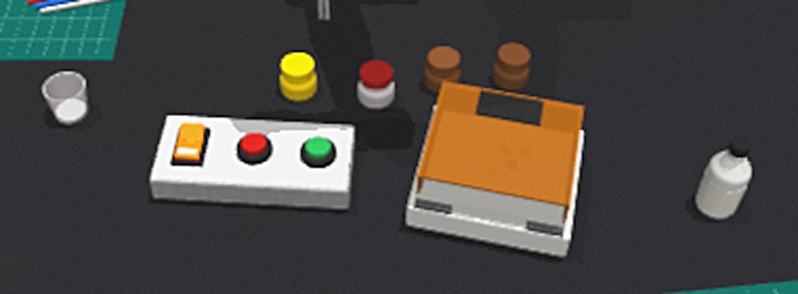

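The striped half is level at 61 mm (on), green has sprung back out, the hood is shut, and the bottle, jar and cup are still standing. The arm is clear, so I hand in.

```bash
python3 -c "
from bench import arm
print(arm.job_done())"
```

```text
the job is handed in; nothing more can be done
None
```

The job is handed in at about 11 s on the robot's clock: hood shut, rocker on, then green held fully in for about 1 s and sprung back; peak force was 38 N, fingertips on green, and the verdict was not shown.

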